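# File the loose box file with its own kind and close the row

### The job

One box file has been left standing on the desk. Put it into the slanted rack, in the bay that already holds a file of the same height: tilt it to the rack's slope, lower it (do not drop it in) to the rack floor and against the back board beside that file and let go, then slide that bay's bookend in until the two files are packed snugly between bookend and centre divider. Leave the lower file in the other bay, the pencil pot, the cup and the stapler where they are.

Things in the scene. Friction and masses are not known exactly. Their poses are not given: they have to be found in the camera images.
- file: the loose board box file standing upright on the desk: 105 mm deep (x) x 34 mm thick (y) x 150 mm tall (z), rigid, about 0.3 kg; origin at the centre of its underside, z up through its top. Front and back look the same and it may go in either way round
- twin: board box file of exactly the same make and size as the loose one (105 x 34 x 150 mm), standing in one of the rack's two bays next to the divider, leaning with the rack; origin at the centre of its underside, axes parallel to the trough's
- low_file: the lower board box file, 105 x 34 x 105 mm, standing in the other bay next to the divider; same frame convention
- trough: tilted frame of the rack's grey-painted trough, leaning 25 degrees away from the robot: z is the way files stand (up, leaning away from the robot), y runs level along the rack (to the robot's left), x lies in the floor, away from the robot and falling. Origin: mid length, on the floor's upper face, 45 mm over the desk. A seated file's origin has x = 0, z = 0. Left bay y > 0, right bay y < 0
- rack: the whole desk rack on steel feet, 400 mm long; origin on the desk under the trough's origin, z up. In the trough frame: floor from x = -60 to 60 mm; back board (far side, 8 mm thick, 80 mm tall along z) with its face at x = 52.5 mm; centre divider at y = 0, 10 mm thick, 60 mm tall
- left_end (a joint): left bay's steel bookend (plate 10 mm thick, 95 mm deep, 120 mm tall), slides along the trough with about 1.5 N of friction and stays where left. Value in m: at 0 its inner face is at trough y = 0.180; it grows as the bookend moves in to the divider (face at y = 0.180 - value; travel 0.140)
- right_end (a joint): steel bookend of the right bay, mirror image: inner face at trough y = -(0.180 - value)
- left_grip (a point): middle of the upper bar of the left bookend's D-handle: a 12 mm round bar along the trough's y, sticking 58 mm out from the outer side of the plate, at trough x = 0, z = 105 mm, this point 40 mm outside the inner face; 48 mm free under it
- right_grip (a point): the same on the right bookend
- pencil_pot: wooden pencil pot with pencils, 76 mm across, 140 mm tall over all, origin at the centre of its underside; stands on the side of the rack where the loose file is not
- cup: white mug, 80 mm across, 65 mm tall, beyond the rack, origin under its centre
- stapler: desk stapler, 130 x 36 x 50 mm, beyond the rack, origin under its centre

How it is judged:
By the outcome, as a careful person would: the job done as asked, in the order asked, and still so for the second after the job is handed in, with the robot touching nothing.
It also fails if it takes over 67 s, if anything falls off the work surface, if the arm or the gripper's body presses on something with over 40 N, if the wrist force passes 120 N, or if a joint passes its speed limit or range.

### The arm

A 6-joint arm with a two-finger parallel gripper is mounted at the origin on the work surface. World frame = base frame: x ahead of the robot, y to its left, z up, the work surface at z = 0. Lengths are in m, angles in rad, forces in N, time in s.
With the tool pointing down it reaches from about 0.35 to 0.875 m from the base axis. Payload 15.5 kg.
Tool frame: the origin (TCP) lies at the very end of the fingers, on their centre line; the grasp point (between the pads) lies 19 mm behind it (grasp_offset is the distance from the TCP to the grasp point, in m); z points along the fingers, y is the line along which they close (so a half turn about z gives the same grasp; the last joint's range is limited). The gripper opens to 85 mm and grips with 20 to 120 N. Pads are 22 mm wide; open, the fingers measure 114 mm over their backs; the gripper's body (76 mm by 85 mm) begins 54 mm behind the grasp point. The pads swing forward as they close: fully open they stand 13 mm farther back than shut.
Start: joints at [-0.096, 0.494, 1.345, -0, 1.302, -0.096], TCP at [0.625, 0, 0.231] pointing down, gripper open.
Joint ranges: [-2.91, 2.91], [-0.82, 2.16], [0.22, 2.67], [-1.22, 4.37], [0.12, 2.79], [-3.08, 3.08]. Speed limits (rad/s): [1.89, 1.89, 2.57, 3.01, 3.01, 3.01].

### API

Orientations are given as a unit quaternion [x, y, z, w].
In Python, from cell import * gives the robot as it stands. The module is installed in compiled form; this text tells all that it offers. Calls block until the motion is done:
- goto(position, orientation): joint-space move of the TCP to a pose.
- move_straight(position, attitude=None, feed=0.15, guard=None): straight line of the TCP; attitude=None keeps the orientation; feed is the mean speed in m/s. With guard (N) it stops when the force on the tool has changed by that much, and returns True; else False.
- move_joints(angles): joint-space move.
- set_gripper(opening): opening from 0.0 (shut) to 1.0 (fully open); the grip force is fixed at half the most; returns when the fingers have stopped.
- hold(seconds).
- inverse_kinematics(position, orientation): joint angles nearest the present ones, or None.
- capture(name): name is "scene" or "side" or "wrist"; returns a dict with "img" (480x640x3 uint8, red, green, blue), "fx", "fy", "cx", "cy" (pixels), "k1" (the pictures are not rectified: a ray, as slopes to the right and down, at radius r is drawn at 1 + k1 r^2 times it, then the intrinsics apply), "R" (3x3) and "t" (3): a world point X has camera coordinates R X + t; the wrist camera has in their place "mount" (4x4, takes a point from camera to tool coordinates, whose origin is the TCP and whose axes are the flange's). Camera axes: x right, y down, z forward; pixel columns grow to the right and rows downward; lengths in m; the calibration is good to about 2 mm. A picture is of the moment at which its call begins: read the wrist's pose just before it. There is no depth.
A pose or a line that the arm cannot do raises MotionError and nothing moves.
- finish_job(): hands the job in; it is judged then, once.
Readings, each from a call of its own:
- read_time_s(): time.
- read_joint_pos(): joint angles.
- read_joint_vel(): joint speeds.
- read_joint_torque(): joint torques, N m.
- read_eef_pos(): TCP position.
- read_ee_rot(): TCP orientation.
- read_contact_force(): force on the tool from outside, world axes, zero at the start.
- read_ft_torque(): the same for the moment, N m.
- read_grip_width(): opening from 0.0 (shut) to 1.0 (fully open).
- read_grasp_force(): force on a finger pad.
Only numpy, scipy, OpenCV 4.12 (cv2) and the standard library are available. Lean on these libraries where they do the work, as an engineer would, in place of code of your own. Each camera call takes 0.05 s, during which the arm holds its last target. There are 200 camera calls.

## Working session

There is one attempt and no reset: what is moved stays moved. The work goes in short steps, each a Python script; the robot and the scene stay as the last script left them, time stands still between calls to the robot, and variables do not carry over. Pictures are saved under pics/ and viewed, at most 12 in all, crops included, and the job is handed in when it is done.

```bash
mkdir -p pics
python3 - <<'E'
from cell import *
import cv2,json,numpy as np
for n in ["scene","side"]:
    c=capture(n); cv2.imwrite(f"pics/{n}.png",c["img"][:,:,::-1])
    print(n,{k:np.round(np.array(v),4).tolist() for k,v in c.items() if k!="img"})
    np.savez(f"{n}.npz",**c)
c=capture("wrist");print(c["mount"],c["fx"],read_time_s(),read_grip_width())
E
```

```text
scene {'fx': 542.5379, 'fy': 542.5379, 'cx': 320.194, 'cy': 235.9479, 'k1': -0.0303, 'R': [[-0.8061, 0.5917, 0.0055], [0.4588, 0.6309, -0.6256], [-0.3736, -0.5018, -0.7801]], 't': [0.5191, -0.2128, 1.4708]}
side {'fx': 452.0604, 'fy': 452.0604, 'cx': 324.2834, 'cy': 250.1375, 'k1': -0.0564, 'R': [[-0.9652, -0.2612, -0.0145], [-0.1209, 0.4945, -0.8607], [0.232, -0.829, -0.5089]], 't': [0.6128, 0.158, 0.875]}
[[ 4.55281779e-04 -9.44816818e-01 -3.27598800e-01  8.46673186e-02]
 [ 9.99999362e-01  7.68922326e-04 -8.27870116e-04 -2.41881475e-04]
 [ 1.03408364e-03 -3.27598214e-01  9.44816565e-01 -1.41222123e-01]
 [ 0.00000000e+00  0.00000000e+00  0.00000000e+00  1.00000000e+00]] 400.7450485105166 0.15 0.9961298974969282
```

View pics/scene.png

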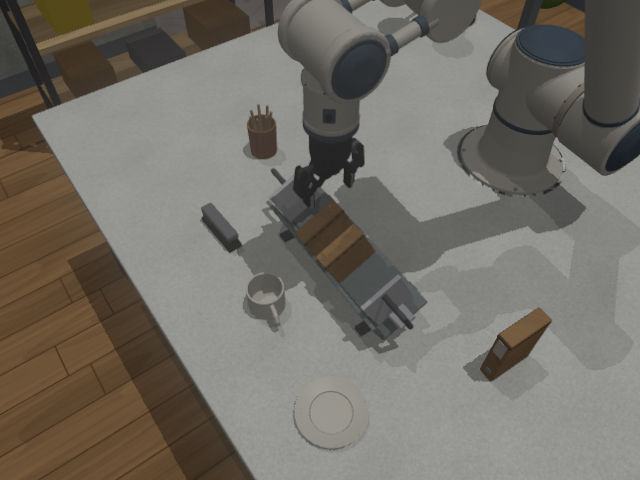

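View pics/side.png

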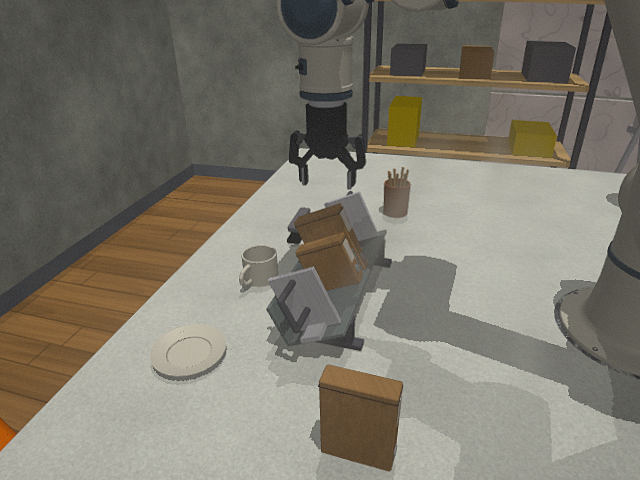

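The scene view shows the loose file at about (515,345), on the left of the robot. The rack runs from (280,190) to (400,320), with two files side by side around (335,240). The pot is at (263,135), the cup at (267,295) and the stapler at (220,227). The side view shows the loose file at (360,415), the rack files at (320,220) and (335,260), and the bookends at (360,215) and (305,303). I'll enlarge these.

Run:
```python
import cv2,numpy as np
a=cv2.imread("pics/scene.png")[165:345,260:440]; b=cv2.imread("pics/side.png")[185:365,250:410]
A=cv2.resize(a,None,fx=2.22,fy=2.22,interpolation=2);B=cv2.resize(b,None,fx=2.22,fy=2.22,interpolation=2)
cv2.imwrite("pics/crop1.png",np.hstack([A,B]))
a=cv2.imread("pics/scene.png")[295:395,470:560]; b=cv2.imread("pics/side.png")[355:480,305:415]
A=cv2.resize(a,(360,400),interpolation=2);B=cv2.resize(b,(352,400),interpolation=2)
cv2.imwrite("pics/crop2.png",np.hstack([A,B]))
```

```text
(no output)
```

View pics/crop1.png

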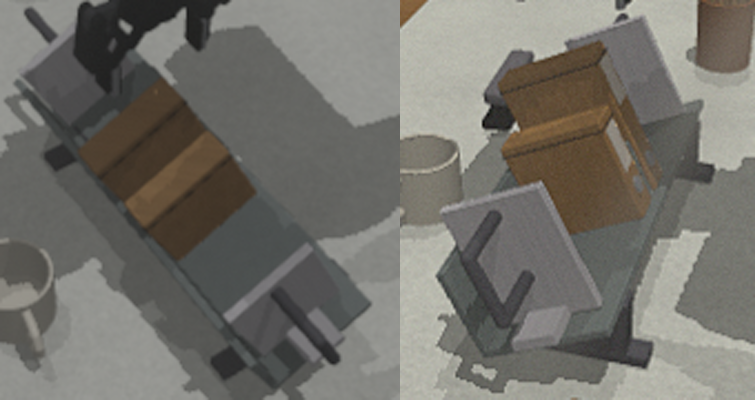

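View pics/crop2.png

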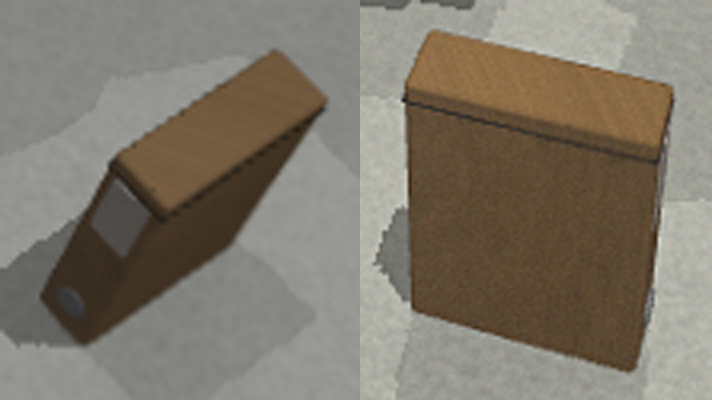

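The right-bay file (scene crop, upper left) stands taller than the left-bay one, so the twin looks to be in the right bay. The loose file's top corners in the scene image are (499,335), (511,349), (551,321) and (539,308). I'll triangulate to confirm.

```bash
cat > h.py <<'E'
import numpy as np,cv2
from scipy.spatial.transform import Rotation as Ro
from scipy.optimize import least_squares
class Cam:
    def __init__(s,c,pos=None,q=None):
        s.K=np.array([[c["fx"],0,c["cx"]],[0,c["fy"],c["cy"]],[0,0,1.]],float); s.d=np.array([float(c["k1"]),0,0,0])
        if pos is None: s.R=np.array(c["R"]);s.t=np.array(c["t"])
        else:
            T=np.eye(4);T[:3,:3]=Ro.from_quat(q).as_matrix();T[:3,3]=pos
            M=np.linalg.inv(T@np.array(c["mount"])); s.R=M[:3,:3];s.t=M[:3,3]
        s.C=-s.R.T@s.t
    def ray(s,p):
        u=cv2.undistortPoints(np.array(p,float).reshape(-1,1,2),s.K,s.d).reshape(-1,2)
        v=np.c_[u,np.ones(len(u))]@s.R; return v/np.linalg.norm(v,axis=1)[:,None]
    def plane(s,p,z):
        v=s.ray(p); return s.C+v*((z-s.C[2])/v[:,2])[:,None]
    def proj(s,X): return cv2.projectPoints(np.array(X,float).reshape(-1,3),cv2.Rodrigues(s.R)[0],s.t,s.K,s.d)[0].reshape(-1,2)
def tri(obs):
    A=np.zeros((3,3));b=np.zeros(3)
    for c,p in obs:
        v=c.ray([p])[0];P=np.eye(3)-np.outer(v,v);A+=P;b+=P@c.C
    X=np.linalg.solve(A,b)
    return X,[np.linalg.norm(c.proj(X)[0]-p) for c,p in obs]
E
python3 - <<'E'
from h import *
np.set_printoptions(precision=4,suppress=True)
S=Cam(np.load("scene.npz"));D=Cam(np.load("side.npz"))
print(S.C,D.C)
P=S.plane([(499.25,335),(510.75,348.75),(551.25,320.75),(539,308)],.15);print(P,P.mean(0));print(D.proj(P))
print(D.plane([(327.5,364.4),(402.5,382.2)],.15))
s=lambda x,y:(260+x/2.22,165+y/2.22); d=lambda x,y:(250+(x-400)/2.22,185+y/2.22)
for n,a,b in [("R file top -x -y",(155,80),(603,42)),("R top +x -y",(80,152),(500,72)),("L top -x +y",(228,155),(600,128)),("L top +x +y",(137,225),(503,152)),
 ("Lend top +x",(225,318),(442,210)),("Lend top -x",(310,248),(543,182)),("rack end +x,+y",(275,388),(485,357)),("rack -x +y",(370,300),(600,340))]:
    print(n,*tri([(S,s(*a)),(D,d(*b))]))
E
```

```text
[1.0657 0.5652 1.0114] [0.4076 0.8073 0.5902]
[[0.5286 0.3819 0.15  ]
 [0.5327 0.4125 0.15  ]
 [0.4296 0.4187 0.15  ]
 [0.4264 0.3876 0.15  ]] [0.4793 0.4002 0.15  ]
[[324.7432 364.7616]
 [315.5198 380.8091]
 [394.7722 399.9336]
 [400.5349 381.8953]]
[[0.5252 0.3804 0.15  ]
 [0.4239 0.3875 0.15  ]]
R file top -x -y [ 0.603  -0.0238  0.1948] [np.float64(0.9427001693197637), np.float64(0.9296413955163867)]
R top +x -y [ 0.6976 -0.0111  0.163 ] [np.float64(1.6547066083215258), np.float64(1.5577017947241372)]
L top -x +y [0.5837 0.0624 0.1544] [np.float64(0.03609352358917673), np.float64(0.03763944788210494)]
L top +x +y [0.6787 0.0516 0.1101] [np.float64(0.14827536365197116), np.float64(0.14620223626757262)]
Lend top +x [0.6855 0.186  0.1328] [np.float64(0.14578513462058562), np.float64(0.15211748846299142)]
Lend top -x [0.5999 0.1905 0.1736] [np.float64(1.2733352965001392), np.float64(1.403431750127925)]
rack end +x,+y [0.6439 0.2202 0.014 ] [np.float64(0.1346183837335449), np.float64(0.14890392291298143)]
rack -x +y [0.5406 0.2251 0.0649] [np.float64(2.803778199265433), np.float64(3.3074564845042262)]
```

Triangulated top heights are about 0.179 m for the right-bay file (0.181 expected for 150 mm) and 0.132 m for the left one. So the twin is in the right bay, and the loose file is at about (0.479, 0.400), yaw about -3.5°. Next I'll take close wrist views.

Run:
```python
from cell import *
from h import *
np.set_printoptions(precision=4,suppress=True)
q=read_ee_rot(); print(q,Ro.from_quat(q).as_matrix())
def shot(n):
    p,q=read_eef_pos(),read_ee_rot(); c=capture("wrist"); np.savez(n+".npz",pos=p,q=q,**c); cv2.imwrite(f"pics/{n}.png",c["img"][:,:,::-1])
goto([.60,-.08,.36],q); shot("wA")
goto([.46,.40,.36],q); shot("wB")
for n in ["scene","side"]:
    c=capture(n); np.savez(n+"2.npz",**c); cv2.imwrite(f"pics/{n}2.png",c["img"][:,:,::-1])
print(read_time_s(),read_joint_pos())
```

```text
[ 0.7071  0.7071 -0.0003 -0.0003] [[ 0.      1.     -0.0009]
 [ 1.     -0.      0.0001]
 [ 0.0001 -0.0009 -1.    ]]
2.825 [0.6161 0.3807 1.1837 0.0005 1.578  0.6173]
```

View pics/wA.png

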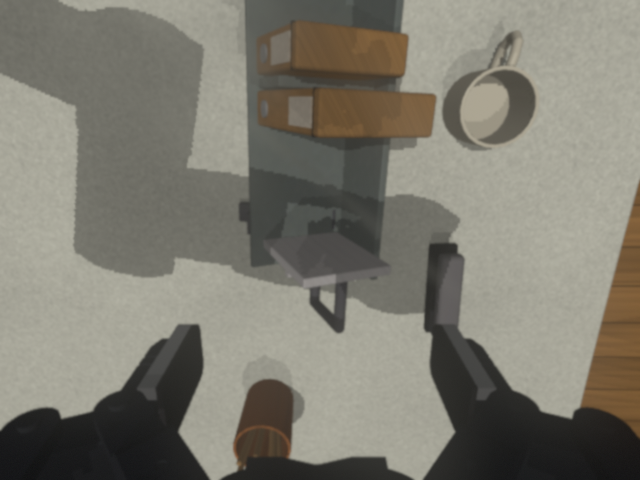

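View pics/wB.png

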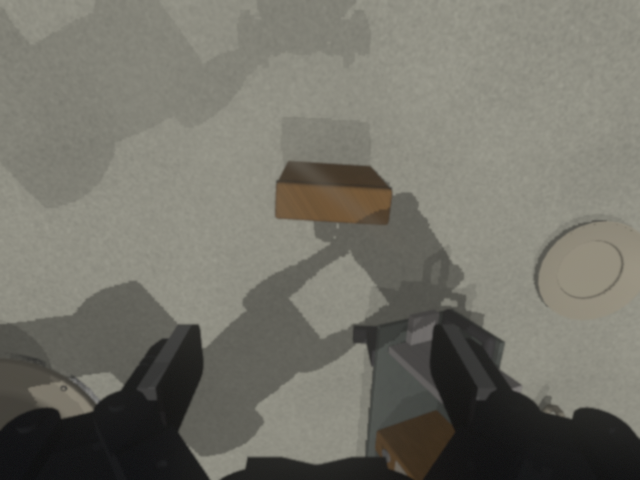

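wA shows the twin's top at about (313–436, 88–138), the low file's top at (296–408, 20–76), the right bookend at (265–390, 233–285) and its handle at (330,305). wB shows the loose file's top at (276–391, 180–223). I'll zoom in to pick the corners accurately.

Run:
```python
import cv2,numpy as np
r=lambda f,x,y,w,h,s:cv2.resize(cv2.imread(f"pics/{f}.png")[y:y+h,x:x+w],(int(w*s),int(h*s)),interpolation=2)
A=r("wA",245,5,160*5//4,336,1.75)  # 350x588
A=r("wA",240,5,225,336,1.75)
B=r("wB",265,150,140,84,2.8); C=r("scene2",260,170,140,140,2.8)
R=np.vstack([B,C]); H=np.zeros((max(len(A),len(R)),A.shape[1]+R.shape[1],3),np.uint8)
H[:len(A),:A.shape[1]]=A;H[:len(R),A.shape[1]:]=R;print(A.shape,B.shape,H.shape)
H=np.clip(H.astype(float)*1.5,0,255)
cv2.imwrite("pics/comp.png",H)
```

```text
(588, 393, 3) (235, 392, 3) (627, 785, 3)[ WARN:0@0.092] global loadsave.cpp:1063 imwrite_ Unsupported depth image for selected encoder is fallbacked to CV_8U.
```

View pics/comp.png

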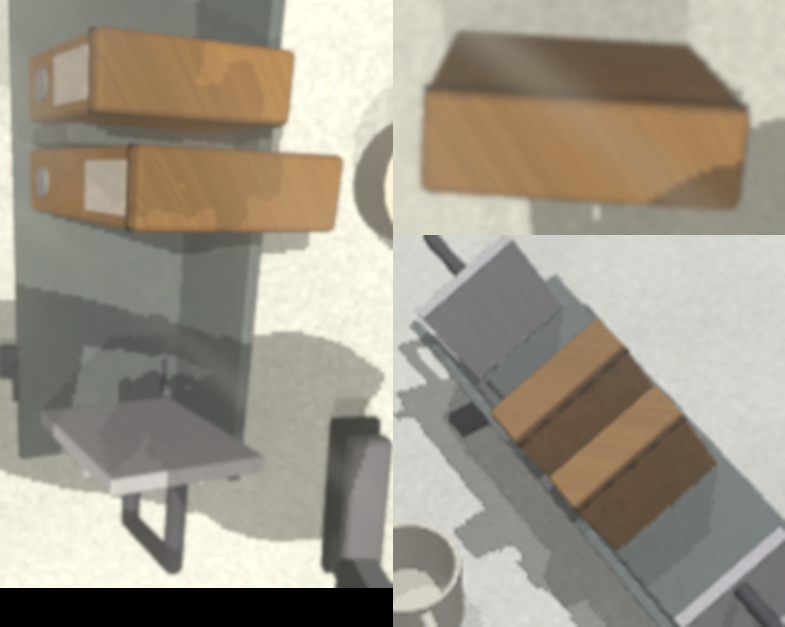

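Corners picked: the twin's top in wA at (315,88), (435,94), (430,136), (314,136), and the loose file's top in wB at (277,182), (391,188), (388,224), (276,218). Now the pose fit.

Run:
```python
from h import *
np.set_printoptions(precision=4,suppress=True)
L=lambda n:np.load(n+".npz")
a,b=L("wA"),L("wB");A=Cam(a,a["pos"],a["q"]);B=Cam(b,b["pos"],b["q"]);S=Cam(L("scene2"))
pa=lambda l:[(240+x/1.75,5+y/1.75) for x,y in l]; ps=lambda l:[(260+(x-393)/2.8,170+(y-235)/2.8) for x,y in l]
pb=[(265+(x-393)/2.8,150+y/2.8) for x,y in [(427,90),(747,106),(738,208),(424,190)]]
# loose
P=B.plane(pb,.15);P2=S.plane([(539,308),(499.25,335),(510.75,348.75),(551.25,320.75)],.15)[[3,2,1,0]]
for Q in (P,P2[[0,1,2,3]]):
    print("loose",Q.mean(0),cv2.minAreaRect((Q[:,:2]*1000).astype(np.float32)))
h=.0525
def mod(p,which):
    x,y,yaw,gt,gl,v,tx=p
    f=lambda y0,y1,z,o=0:[(-h+o,y0,z),(h+o,y0,z),(h+o,y1,z),(-h+o,y1,z)]
    tw=f(-.005-gt,-.039-gt,.15,tx);lo=f(.039+gl,.005+gl,.105)
    be=[(-.0475,-.18+v,.12),(.0475,-.18+v,.12)]
    X=np.array(tw+lo+be)
    T=Ro.from_euler("z",yaw)*Ro.from_euler("y",25,degrees=True)
    return T.apply(X)+[x,y,.045]
oA=np.array(pa([(131,145),(341,156),(333,230),(129,230),(92,28),(293,52),(286,124),(92,113),(110,476),(261,457)]))
oS=np.array(ps([(628,350),(517,443),(492,410),(601,320),(685,417),(575,507),(553,475),(659,387),(517,243),(422,322)]))
for use in ("AS","A","S"):
    def res(p):
        X=mod(p,0);r=[]
        if "A" in use:r.append((A.proj(X)-oA)/1.)
        if "S" in use:r.append((S.proj(X)-oS)/.6)
        return np.r_[np.concatenate(r).ravel(),p[3:5]/.002,p[6]/.002]
    s=least_squares(res,[.587,.02,-.05,0,0,.01,0],loss="soft_l1");print(use,s.x,np.degrees(s.x[2]),s.cost)
    if use=="AS":print(np.abs(s.fun[:40].reshape(20,2)).round(1).tolist())
```

```text
loose [0.4753 0.4006 0.15  ] ((475.550048828125, 400.7957458496094), (33.45543670654297, 102.15829467773438), 86.58282470703125)
loose [0.4793 0.4002 0.15  ] ((479.5410461425781, 400.077880859375), (31.26531219482422, 104.6358413696289), 86.5662841796875)
AS [ 0.5836  0.0234 -0.0313  0.0014  0.0014  0.0163 -0.0005] -1.790956476907334 30.222578772433607
[[0.7, 2.0], [0.7, 2.2], [0.3, 0.0], [0.4, 0.6], [0.1, 1.9], [0.3, 1.5], [0.1, 1.2], [0.4, 0.1], [1.3, 0.3], [1.2, 2.8], [0.0, 4.4], [0.2, 1.6], [0.3, 0.2], [0.4, 3.9], [0.1, 4.4], [0.4, 0.5], [2.3, 0.1], [1.4, 4.2], [0.6, 2.4], [1.8, 1.5]]
A [ 0.5836  0.0228 -0.032   0.0014  0.0014  0.0158 -0.0007] -1.831382829738086 8.004943686761628
S [ 0.5862  0.0278 -0.0415  0.0013  0.0013  0.0149 -0.0002] -2.379461191635099 11.7755224583561
```

```bash
cat >> h.py <<'E'
O=np.array([.584,.0235,.045]);YAW=-.033
T=Ro.from_euler("z",YAW)*Ro.from_euler("y",25,degrees=True)
W=lambda x,y,z:(T.apply([x,y,z])+O).tolist()
def quat(base,s,toolx):  # tool z=-base z, tool x = s*base axis
    b=base.as_matrix();x=s*b[:,toolx];z=-b[:,2];return Ro.from_matrix(np.c_[x,np.cross(z,x),z]).as_quat().tolist()
LF=np.array([.4768,.4005]);LY=Ro.from_euler("z",-3.4,degrees=True)
E
python3 - <<'E'
from cell import *
from h import *
np.set_printoptions(precision=2,suppress=True)
for s in (1,-1):
    print("s",s)
    for n,p,q in [("pre",[*LF,.2],quat(LY,s,0)),("pick",[*LF,.106],quat(LY,s,0)),("lift",[*LF,.34],quat(LY,s,0)),("hi",W(-.006,-.082,.27),quat(T,s,0)),("low",W(-.006,-.082,.106),quat(T,s,0))]:
        j=inverse_kinematics(p,q);print(n,np.array(p),None if j is None else np.array(j))
    for n,p in [("gripHi",W(0,-.2,.2)),("grip",W(0,-.2,.086)),("gripEnd",W(0,-.113,.086))]:
        j=inverse_kinematics(p,quat(T,s,1));print(n,np.array(p),None if j is None else np.array(j))
E
```

```text
s 1
pre [0.48 0.4  0.2 ] [ 0.6   0.52  1.39 -0.    1.23  2.23]
pick [0.48 0.4  0.11] [ 0.6   0.63  1.48 -0.    1.03  2.23]
lift [0.48 0.4  0.34] [ 0.6   0.41  1.19 -0.    1.54  2.23]
hi [ 0.69 -0.06  0.29] [-0.15  0.82  0.62 -0.06  2.13  1.43]
low [ 0.62 -0.06  0.14] [-0.16  0.8   1.06 -0.06  1.71  1.45]
gripHi [ 0.66 -0.18  0.23] [-0.3   0.83  0.77 -0.12  1.96 -0.29]
grip [ 0.61 -0.18  0.12] [-0.31  0.84  1.04 -0.12  1.68 -0.27]
gripEnd [ 0.62 -0.09  0.12] [-0.2   0.82  1.08 -0.07  1.67 -0.16]
s -1
pre [0.48 0.4  0.2 ] [ 0.6   0.52  1.39 -0.    1.23 -0.91]
pick [0.48 0.4  0.11] [ 0.6   0.63  1.48 -0.    1.03 -0.91]
lift [0.48 0.4  0.34] [ 0.6   0.41  1.19 -0.    1.54 -0.91]
hi [ 0.69 -0.06  0.29] [-0.15  0.82  0.62 -0.06  2.13 -1.71]
low [ 0.62 -0.06  0.14] [-0.16  0.8   1.06 -0.06  1.71 -1.7 ]
gripHi [ 0.66 -0.18  0.23] [-0.3   0.83  0.77 -0.12  1.96  2.86]
grip [ 0.61 -0.18  0.12] [-0.31  0.84  1.04 -0.12  1.68  2.87]
gripEnd [ 0.62 -0.09  0.12] [-0.2   0.82  1.08 -0.07  1.67  2.98]
```

Run:
```python
from cell import *
from h import *
q=quat(LY,-1,0)
goto([*LF,.20],q)
print(move_straight([*LF,.106],feed=.12,guard=6), read_eef_pos())
set_gripper(0.0); print(read_grip_width(),read_grasp_force())
f0=read_contact_force()
move_straight([*LF,.35],feed=.2); print(f0,read_contact_force(),read_ft_torque(),read_grip_width(),read_time_s())
c=capture("side"); I=c["img"]; np.savez("side3.npz",**c); cv2.imwrite("pics/side3.png",I[:,:,::-1])
```

```text
False [0.47719304 0.40079872 0.10672248]
0.39011542841816016 59.7563499212265
[-0.04625254 -2.13966559  4.80615354] [-1.20021126  1.03305533 -2.79711677] [-0.03845722 -0.02242937 -0.03576842] 0.3941028273834537 7.0667
```

View pics/side3.png

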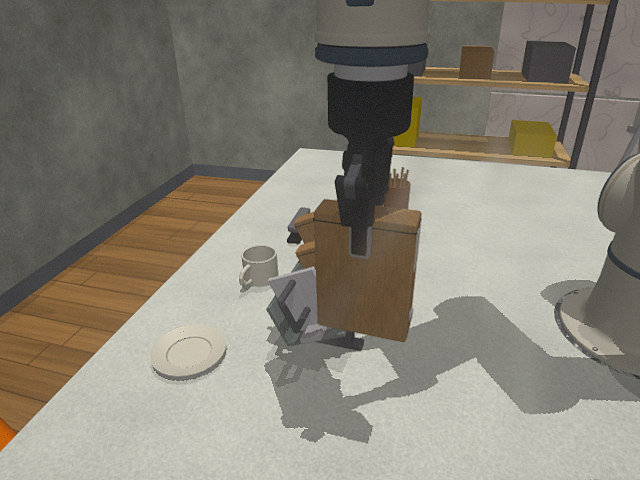

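The file is held upright in the gripper. The finger is at column 361 and the file spans columns 316–417, so it is gripped near mid-depth and about 3 mm off centre. Next I'll tilt it, carry it across above the rack and lower it.

Run:
```python
from cell import *
from h import *
q=quat(T,-1,0); Y=-.082
goto(W(-.003,.32,.31),q)
move_straight(W(-.003,Y,.31),feed=.25)
move_straight(W(-.003,Y,.125),feed=.12)
f=lambda:np.round(T.inv().apply(read_contact_force()),1)
loc=lambda:np.round(T.inv().apply(np.array(read_eef_pos())-O),4)
print(loc(),f())
print(move_straight(W(-.003,Y,.098),feed=.02,guard=4),loc(),f())
z=loc()[2]; 
print(move_straight(W(.015,Y,z+.001),feed=.02,guard=4),loc(),f())
x=loc()[0]
print(move_straight(W(x,Y,z-.004),feed=.015,guard=4),loc(),f(),read_ft_torque(),read_time_s())
p,r=read_eef_pos(),read_ee_rot()
for n in ("scene","side"): cv2.imwrite(f"pics/{n}4.png",capture(n)["img"][:,:,::-1])
g=lambda n,x,y,w,h:cv2.resize(cv2.imread(f"pics/{n}4.png")[y:y+h,x:x+w],(400,400),interpolation=2)
cv2.imwrite("pics/comp4.png",np.hstack([g("scene",255,155,180,180),g("side",240,150,180,180)]))
```

```text
Traceback (most recent call last):
cell.MotionError: the arm cannot take that pose within its joint ranges
```

Run:
```python
from cell import *
from h import *
q=quat(T,-1,0)
for x in (-.06,-.03,-.003):
  for z in (.275,.29,.31):
    print(x,z,[(y,inverse_kinematics(W(x,y,z),q) is not None) for y in (.32,.25,.2,.1,0,-.082)])
```

```text
-0.06 0.275 [(0.32, True), (0.25, True), (0.2, True), (0.1, True), (0, True), (-0.082, True)]
-0.06 0.29 [(0.32, True), (0.25, True), (0.2, True), (0.1, True), (0, True), (-0.082, True)]
-0.06 0.31 [(0.32, True), (0.25, True), (0.2, True), (0.1, True), (0, True), (-0.082, True)]
-0.03 0.275 [(0.32, True), (0.25, True), (0.2, True), (0.1, True), (0, True), (-0.082, True)]
-0.03 0.29 [(0.32, False), (0.25, True), (0.2, True), (0.1, True), (0, True), (-0.082, True)]
-0.03 0.31 [(0.32, False), (0.25, True), (0.2, True), (0.1, True), (0, True), (-0.082, True)]
-0.003 0.275 [(0.32, False), (0.25, True), (0.2, True), (0.1, True), (0, True), (-0.082, True)]
-0.003 0.29 [(0.32, False), (0.25, True), (0.2, True), (0.1, True), (0, True), (-0.082, True)]
-0.003 0.31 [(0.32, False), (0.25, False), (0.2, True), (0.1, True), (0, True), (-0.082, True)]
```

Run:
```python
from cell import *
from h import *
q=quat(T,-1,0); Y=-.082
goto(W(-.06,.30,.30),q)
move_straight(W(-.06,Y,.30),feed=.25)
move_straight(W(-.003,Y,.27),feed=.15)
move_straight(W(-.003,Y,.125),feed=.12)
f=lambda:np.round(T.inv().apply(read_contact_force()),1)
loc=lambda:np.round(T.inv().apply(np.array(read_eef_pos())-O),4)
print(loc(),f())
print(move_straight(W(-.003,Y,.098),feed=.02,guard=4),loc(),f())
z=loc()[2]; 
print(move_straight(W(.015,Y,z+.001),feed=.02,guard=4),loc(),f())
x=loc()[0]
print(move_straight(W(x,Y,z-.004),feed=.015,guard=4),loc(),f(),read_ft_torque(),read_time_s())
for n in ("scene","side"): cv2.imwrite(f"pics/{n}4.png",capture(n)["img"][:,:,::-1])
g=lambda n,x,y,w,h:cv2.resize(cv2.imread(f"pics/{n}4.png")[y:y+h,x:x+w],(400,400),interpolation=2)
cv2.imwrite("pics/comp4.png",np.hstack([g("scene",255,155,180,180),g("side",240,150,180,180)]))
```

```text
[-0.0028 -0.0821  0.1258] [ 1.6  0.1 -2.1]
True [-0.0028 -0.0822  0.1074] [ 0.3 -0.4  6.7]
True [-0.0025 -0.0822  0.1074] [-2.6 -0.5  6.2]
True [-0.0024 -0.0824  0.1074] [-0.3  0.5  6.4] [0.07579479 0.06663667 0.01870314] 13.0333
```

View pics/comp4.png

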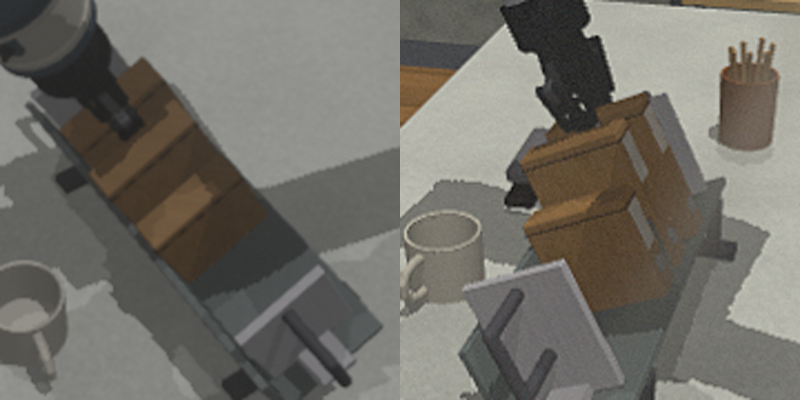

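The tilted file now stands on the rack floor beside the twin. The x guard tripped on floor friction, so I'll lift 3 mm, slide to the back board and set it down again.

Run:
```python
from cell import *
from h import *
Y=-.082
f=lambda:np.round(T.inv().apply(read_contact_force()),1)
loc=lambda:np.round(T.inv().apply(np.array(read_eef_pos())-O),4)
move_straight(W(-.0025,Y,.1110),feed=.03);hold(.2);print(loc(),f())
print(move_straight(W(.02,Y,.1110),feed=.02,guard=4),loc(),f())
x=loc()[0]-.0005
print(move_straight(W(x,Y,.104),feed=.015,guard=4),loc(),f(),read_time_s())
```

```text
[-0.0025 -0.082   0.1107] [ 1.6  0.8 -2.9]
True [ 0.0036 -0.082   0.1106] [-2.9 -1.2 -0.5]
True [ 0.0035 -0.0821  0.1074] [-0.8 -0.1  6.7] 14.4583
```

Run:
```python
from cell import *
from h import *
np.set_printoptions(precision=4,suppress=True)
a=np.load("wA.npz");A=Cam(a,a["pos"],a["q"]);S=Cam(np.load("scene2.npz"))
print("pot",S.plane([(263,152)],0),A.plane([(268,385)],0),"handle outer end",A.plane([(240+178/1.75,5+570/1.75)],W(0,-.232,.105)[2]),W(0,-.232,.105),"tip",W(.0,-.27,.075))
Y=-.082
set_gripper(.48);print(read_grip_width(),read_grasp_force())
f=lambda:np.round(T.inv().apply(read_contact_force()),1); print(f())
move_straight(W(.0035,Y,.165),feed=.08); print(f())
move_straight(W(.0,Y,.22),feed=.15)
set_gripper(0.); print(read_time_s())
for n in ("scene","side"): 
    cv2.imwrite(f"pics/{n}5.png",capture(n)["img"][:,:,::-1])
```

```text
pot [[ 0.5337 -0.414   0.    ]] [[ 0.5265 -0.3933  0.    ]] handle outer end [[ 0.6254 -0.2152  0.1402]] [0.620696147021179, -0.20983779397132168, 0.14016231763884823] tip [0.606770729600404, -0.24739878870386614, 0.11297308402774874]
0.4874044940738476 2.507585141574964
[-0.6 -1.1  4.8]
[-0.1  0.8 -0.4]
16.5583
```

Run:
```python
from cell import *
from h import *
f=lambda:np.round(T.inv().apply(read_contact_force()),1)
loc=lambda:np.round(T.inv().apply(np.array(read_eef_pos())-O),4)
move_straight(W(.003,-.285,.22),feed=.2)
print(move_straight(W(.003,-.285,.075),feed=.12,guard=6),loc(),f())
print(move_straight(W(.003,-.235,.075),feed=.04,guard=10),loc(),f())
for y in (-.215,-.195,-.175):
    print(move_straight(W(.003,y,.075),feed=.04,guard=10),loc(),f())
print(move_straight(W(.003,-.14,.075),feed=.02,guard=10),loc(),f(),read_time_s())
for n in ("scene","side"): cv2.imwrite(f"pics/{n}6.png",capture(n)["img"][:,:,::-1])
g=lambda n,x,y,w,h:cv2.resize(cv2.imread(f"pics/{n}6.png")[y:y+h,x:x+w],(400,400),interpolation=2)
cv2.imwrite("pics/comp6.png",np.hstack([g("scene",255,155,180,180),g("side",240,150,180,180)]))
```

```text
False [ 0.0032 -0.2851  0.0758] [ 0.  -0.4  0.3]
False [ 0.0029 -0.2351  0.075 ] [-0.1  0.2  0.4]
False [ 0.003  -0.2148  0.075 ] [-0.   0.4 -0.1]
False [ 0.003  -0.1948  0.075 ] [ 0.2 -0.1  0.9]
False [ 0.003  -0.1747  0.075 ] [-0.8  0.5 -0.6]
True [ 0.003  -0.1609  0.0749] [ 0.2 -4.2  4.6] 23.4333
```

View pics/comp6.png

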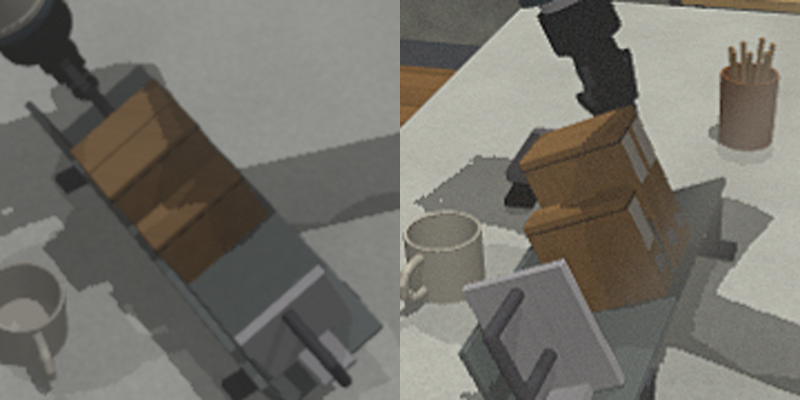

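The files now look packed side by side in the right bay. I'll push slightly harder to check it's snug, then back off and look from above.

Run:
```python
from cell import *
from h import *
f=lambda:np.round(T.inv().apply(read_contact_force()),1)
loc=lambda:np.round(T.inv().apply(np.array(read_eef_pos())-O),4)
hold(.2);print(loc(),f())
print(move_straight(W(.003,-.145,.075),feed=.02,guard=12),loc(),f())
move_straight(W(.003,-.20,.075),feed=.1);print(f())
move_straight(W(.003,-.20,.20),feed=.2)
q=quat(Ro.identity(),1,1)
goto([.60,-.17,.36],q)
p,r=read_eef_pos(),read_ee_rot();c=capture("wrist");np.savez("wC.npz",pos=p,q=r,**c)
I=c["img"][:,:,::-1]
cv2.imwrite("pics/wC.png",cv2.resize(I[0:330,200:480],(672,600*330*672//(280*600)),interpolation=2)[:600]); print(read_time_s())
```

```text
[ 0.0031 -0.1609  0.0745] [-0.9 -2.6  3.1]
True [ 0.0031 -0.161   0.0744] [-0.  -3.9  3. ]
[ 0.1 -0.1 -0.2]
26.775
```

Run:
```python
import cv2,numpy as np
I=np.load("wC.npz")["img"][:,:,::-1][0:300,220:480]
cv2.imwrite("pics/wC.png",np.clip(cv2.resize(I,(520,600),interpolation=2)*1.4,0,255).astype(np.uint8))
```

```text
(no output)
```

View pics/wC.png

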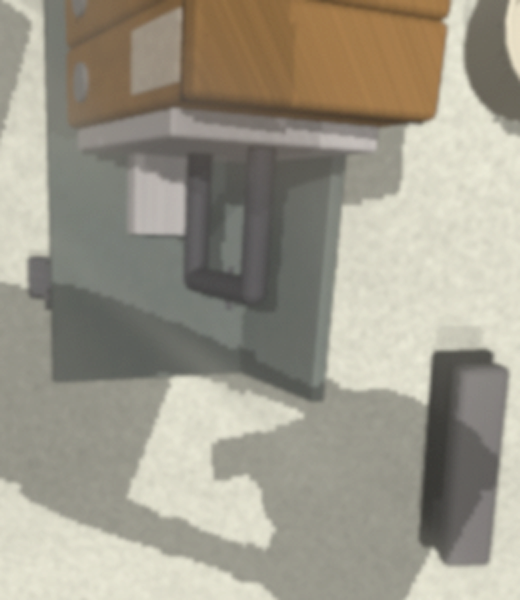

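The picture shows the bookend flush on the placed file at row ~125. The file's spine and far edges (columns ~70 and ~447) line up with the twin's, and the 12 N push moved it only 0.1 mm, so it is packed snugly.

```bash
python3 -c "
from cell import *
print(finish_job())"
```

```text
the job is handed in; nothing more can be done
None
```

The loose file is in the right bay, leaning with the rack beside the file of the same height, with the bookend slid in snugly. I handed the job in after about 27 s of robot time.

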